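Cam-lock a gel tray tight in its casting stand

TASK

Close the gel casting stand: slide the blue gate in until the round head of its steel bolt sits inside the open mouth of the cam disc, then take the cam's crank handle and turn it clockwise (seen from above), about half a turn, so the hook draws the bolt in and the gate's orange seal clamps the clear tray against the backstop. Stop where the seal is properly tight: the crank then takes about 12 N of push at its handle; well short of that it would leak, and forced well beyond that the tray would crack. Let go with the cam left locked and the tray lying flat, and leave the other things on the bench alone.

Things in the scene. Friction and masses are not known exactly. Their poses are not given: they have to be found in the camera images.
- stand: White gel casting stand fixed to the bench. z up; y is the clamping line, from the cam end (-y) to the gate end (+y). Origin on the bench; its base plate reaches from x -88 to +92 and y -105 to +140 mm, top at z 12 mm. A backstop wall (48 mm high, face at y -62 mm) ends the tray bay (x -7 to +77 mm, side rails 24 mm high).
- gate: Blue gate plate, 146 x 14 x 40 mm, top 53 mm above the bench; slides along the stand's y (1.5 N friction), towards -y to close, 57 mm travel. Origin: on its inner face, 12 mm above the bench, at the stand's x = 0. Its orange seal strip stands out about 8 mm towards the tray (up to 3 mm more or less, not measured) and yields 14 N per mm. It carries the steel bolt.
- gate_handle (a point): Middle of the gate's upright black round handle, 18 mm in diameter, 36 mm high (56 to 92 mm above the bench), this point 74 mm above the bench. Gripped from above, it slides the gate. It stays 80 mm or more from the crank handle.
- bolt_head (a point): Centre of the steel bolt's end, 98 mm in front of the gate's inner face, 40 mm above the bench. The bolt is a 7 mm rod along the stand's y; an 8 mm pin points down from its end and is what the cam's hook catches. The bolt points straight at the cam's axis.
- cam_axis (a point): Point on the cam disc's upright axis, 40 mm above the bench. Blue disc, 68 mm wide, with a steel spiral hook with yellow tip; its mouth starts open to the gate. The hook catches the pin if its centre is under 22 mm from the axis and draws it in 4 mm per rad, from 23 mm at cam angle 0.44. The seal meets the seated tray with the bolt head 18 mm (+-3) from the axis.
- cam (a joint): Cam angle, rad, growing clockwise seen from above; 0 = mouth straight at the gate, crank along the stand's +x. Starts at -0.3 to 0.12; stops at -0.35 and 3.5; friction 1.3 N at the handle. Tight somewhere from 1.3 to 3.4, told only by the crank's push: 2 to 12 N within 0.6 rad after the seal meets the tray; under 7 N leaky, 16 N near cracking. Holds itself when let go.
- crank_handle (a point): Middle of the upright black round crank handle on the cam's red arm, 38 mm from the cam axis, 18 mm in diameter, 41 mm high (49 to 90 mm above the bench), this point 72 mm above the bench. It spins freely on its own pin, so a gripper holding it needs not turn while it carries it round; everything around it is lower than 54 mm.
- tray: Clear bluish gel tray, open box 80 (stand's x) x 110 (stand's y) x 28 mm, about 0.25 kg, lying loose in the bay of the stand with its bottom 12 mm above the bench; origin at the centre of its underside. It starts 1 to 8 mm off the backstop; pushed home its origin lies at y -7 mm of the stand.
- comb_green: Bystander: green gel comb, 90 x 36 x 4 mm, lying by the stand; origin at its underside.
- cap_jar: Bystander: small jar with blue cap, 44 mm wide, 55 mm high, beside the stand.
- reagent: Bystander: glass reagent bottle with blue cap, 70 mm wide, 135 mm high.
- spray: Bystander: white spray bottle with red trigger, 76 mm wide, 216 mm high.
- tip_box: Bystander: indigo pipette tip box, 127 x 87 x 72 mm.
- beaker: Bystander: glass beaker, 64 mm wide, 80 mm high.
- tube_rack: Bystander: orange rack with capped tubes, 70 x 180 x 95 mm.
Things that resemble listed ones, but are neither listed nor needed, are in the scene too. Of the things shaped like the tray, the clear one is meant.

How it is judged (in metres and radians):
On the way, in this order (a step that is already met when the one before it is completed fails the run):
1. the bolt's head sits in the cam's mouth, less than 22.5 mm from the cam axis, with the cam still open (below 0.4 rad) (horizontal distance between bolt_head and cam_axis below 0.0225 m and value of joint cam below 0.4 rad), for 0.1 s.
2. the cam has been turned past 0.9 rad and the seal presses on the tray with more than 21 N (value of joint cam above 0.9 rad and contact force between gate and tray above 21 N), for 0.2 s.
At the end, for the whole second after the job is handed in: Cam left turned past 0.9 rad, bolt head under 22.5 mm from the cam axis, seal pressing on the tray with 21 to 59 N (12 N at the crank gives the middle), tray flat (0.04 rad) against the backstop (origin at y -10 to -4 mm of the stand), all at rest and released (all of step 2 and horizontal distance between bolt_head and cam_axis below 0.0225 m and contact force between gate and tray below 59 N and y of tray in the frame of stand between -0.01 and -0.004 m and angle between tray's own z axis and vertical below 0.04 rad and linear speed of each of gate, tray below 0.005 m/s and velocity of joint cam between -0.05 and 0.05 rad/s); the robot touches nothing.
It fails at once if the tray is cracked: the gate presses on it with more than 60 N (contact force between gate and tray above 60 N).
It fails at once if a bystander is moved by more than 20 mm (distance of any of comb_green, cap_jar, reagent, spray, tip_box, beaker, tube_rack from where it was at the start of the episode above 0.02 m).
It also fails if it takes over 64 s, if anything falls off the work surface, if the arm or the gripper's body presses on something with over 40 N, if the wrist force passes 120 N, or if a joint passes its speed limit or range.

ROBOT

A 7-joint arm with a two-finger parallel gripper is mounted at the origin on the work surface. World frame = base frame: x ahead of the robot, y to its left, z up, the work surface at z = 0. Lengths are in m, angles in degrees, forces in N, time in s.
With the tool pointing down it reaches from about 0.425 to 0.875 m from the base axis. Payload 4.7 kg.
Tool frame: the origin (TCP) lies midway between the tips of the shut fingers; the grasp point (between the pads) lies 19 mm behind it; x points along the fingers, z is the direction in which the jaws open and shut, and the axes are right-handed (so a half turn about x gives the same grasp; the last joint's range is limited). The gripper opens to 85 mm and grips with 20 to 120 N. Pads are 22 mm wide; open, the fingers measure 114 mm over their backs; the gripper's body (76 mm by 85 mm) begins 54 mm behind the grasp point. The pads swing forward as they close: fully open they stand 13 mm farther back than shut.
Start: joints at [-73.505, 18.392, -4.016, 83.108, 1.295, 78.541, -3.26], TCP at [0.176, 0.626, 0.231] pointing down, gripper open.
Joint ranges: [-163.93, 163.93], [-17.29, 119.83], [-79.2, 71.16], [3.27, 140.29], [-89.18, 269.18], [5.43, 117.66], [-154.24, 154.24]. Speed limits (degrees/s): [147.25, 147.25, 180, 180, 180, 180, 180].

INTERFACE

Orientations are given as [roll, pitch, yaw] about the fixed x, y, z axes, in that order (R = Rz(yaw) Ry(pitch) Rx(roll)).
In Python, from cell import manip, cams gives the robot as it stands.
- The arm moves only by the tool move_arm, never from a script. Its arguments are lists of equal length, an entry for each row: "linear": the shift along the tool's x, y, z in cm, a list of three; "twist": the turn, a rotation vector about the tool's x, y, z in rad, a list of three. In form: {"linear": [[x, y, z], ...], "twist": [[wx, wy, wz], ...]}. A call has 1 to 12 rows; each row is the pose to reach, as a shift and turn from the pose commanded when the call began, along the tool's axes at that moment; what a row does not reach only later rows make up. A row lasts 1/10 s, in which the tool goes at most 50 mm and 8.59 degrees, less where a joint would pass 70% of its speed; a pose out of reach is approached as far as the arm can. A call with a gripper value outside its range is refused whole. "grip" is the closure, from -1 (fully open) to 1 (shut), set as the call begins (left out, the last holds). The fingers move at their own pace and stop on an object; "newtons" is the grip in N (left out, the last holds). Time passes only in rows, so rows that repeat a pose let the fingers close. It gives the time, the measured TCP pose, the force and the opening at its end, in the units of the state.
- manip.read_state(): the state, without advancing time (a new reading comes with each control period).
- cams.capture(name): name is "scene" or "top" or "wrist"; returns a dict with "image" (420x560x3 uint8, red, green, blue), "intrinsics" (3x3 intrinsics, pixels), "eye" and "attitude" of the camera in the world. Camera axes: x right, y down, z forward; pixel columns grow to the right and rows downward; lengths in m; the calibration is good to about 2 mm. A picture is of the moment at which its call begins. There is no depth.
- manip.sign_off(): hands the job in, once; it reports no verdict.
The state is a dict: "t": time; "qpos": joint angles; "joint_velocities": joint speeds; "joint_efforts": joint torques, N m; "tcp_pos": TCP position; "ee_rot": TCP orientation; "force": force on the tool from outside, world axes, zero at the start; "torque": the same for the moment, N m; "gripper_width": finger opening in m.
Only numpy, scipy, OpenCV 4.12 (cv2) and the standard library are available. Lean on these libraries where they do the work, as an engineer would, in place of code of your own. Each camera call takes 0.05 s, during which the arm holds its last target.

## Working session

There is one attempt and no reset: what is moved stays moved. The work goes in short steps, Python scripts to look and compute and a tool call to move; the robot and the scene stay as the last step left them, time stands still between calls to the robot, and variables do not carry over. Pictures are saved under pics/ and viewed, and the job is handed in when it is done.

Besides the shell and the picture viewer there is one more tool, called after "Request:" by a JSON object that holds its "api" and its "payload". move_arm: Moves the arm, as the interface text tells. Its arguments: {"type":"object","properties":{"linear":{"type":"array","items":{"type":"array","items":{"type":"number"}}},"twist":{"type":"array","items":{"type":"array","items":{"type":"number"}}},"grip":{"type":"number"},"newtons":{"type":"number"}},"required":["linear","twist"]}

```bash
ls; mkdir -p pics; python3 - <<'E'
from cell import manip, cams
import cv2,pickle
print(manip.read_state())
for n in ["scene","top","wrist"]:
    c=cams.capture(n); cv2.imwrite(f"pics/{n}0.png",c["image"][:,:,::-1]); pickle.dump(c,open(f"{n}0.pkl","wb"))
    print(n,c["intrinsics"],c["eye"],c["attitude"])
E
```

```text
pics
{'t': 0.0, 'qpos': array([-73.5035112 ,  18.43886469,  -4.01330558,  83.17604057,
         1.29468885,  78.54162799,  -3.25958902]), 'joint_velocities': array([ 0.00717327,  0.0934397 ,  0.05097252, -0.02339889, -0.02034607,
       -0.04850264, -0.03022704]), 'joint_efforts': array([-6.50526408e-05, -4.93583071e+01, -3.81941311e-01, -3.14342558e+01,
        1.32403511e-02,  1.10183444e-02, -7.66819994e-06]), 'tcp_pos': array([0.17568715, 0.62523356, 0.23021544]), 'ee_rot': array([-176.77492334,   89.88850961, -102.46340073]), 'force': array([-0.36576083, -0.17139866,  0.39801862]), 'torque': array([-0.02895221,  0.00613889, -0.03045314]), 'gripper_width': 0.08519438916760587}
scene [[512.71923532   0.         293.83806823]
 [  0.         512.71923532 213.35160304]
 [  0.           0.           1.        ]] [ 1.09723222 -0.59390071  1.17094742] [-1.43854800e+02  9.23472864e-02  4.50782226e+01]
top [[415.10698329   0.         282.51662558]
 [  0.         415.10698329 202.41848297]
 [  0.           0.           1.        ]] [ 0.46284681 -0.02983324  1.37901966] [-177.68419871    0.65796521  -90.34612532]
wrist [[330.238855     0.         274.79498083]
 [  0.         330.238855   210.51768075]
 [  0.           0.           1.        ]] [0.10714351 0.64569136 0.37227412] [1.63907871e+02 9.20416960e-02 7.43289653e+01]
```

View pics/scene0.png

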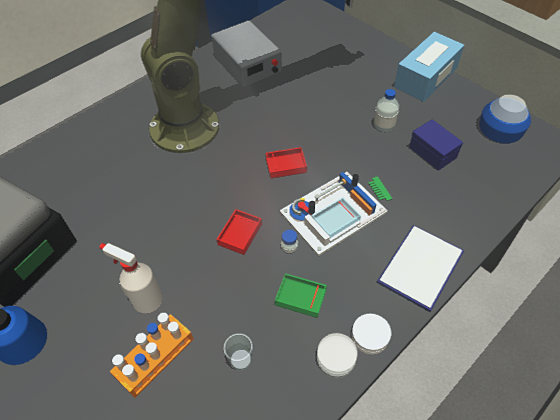

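View pics/top0.png

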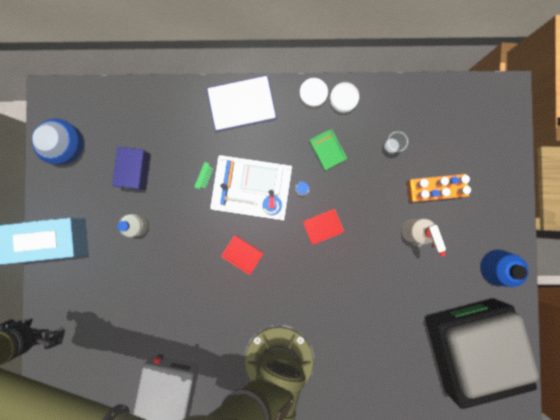

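View pics/wrist0.png

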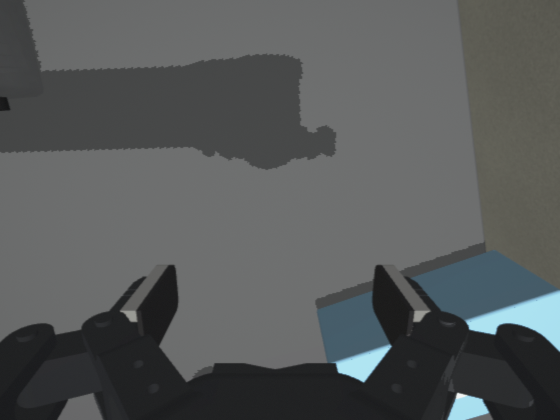

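The stand lies around (333,212) in scene and (252,188) in top. The gate is at the left end of the top view and the cam is at (272,204). Next I'll enlarge both.

```bash
cat > h.py <<'E'
import numpy as np,cv2,pickle
from scipy.spatial.transform import Rotation as R
def load(n): return pickle.load(open(n+".pkl","rb"))
def snap(n,tag):
    from cell import cams
    c=cams.capture(n); pickle.dump(c,open(f"{n}{tag}.pkl","wb")); cv2.imwrite(f"pics/{n}{tag}.png",c["image"][:,:,::-1]); return c
def crop(c,x0,y0,x1,y1,f,out):
    im=c["image"][y0:y1,x0:x1,::-1]; cv2.imwrite(out,cv2.resize(im,None,fx=f,fy=f,interpolation=cv2.INTER_CUBIC))
def rot(c): return R.from_euler("xyz",c["attitude"],degrees=True).as_matrix()
def at(c,u,v,z):
    d=rot(c)@np.linalg.inv(c["intrinsics"])@np.array([u,v,1.]); e=np.array(c["eye"]); return e+d*(z-e[2])/d[2]
def proj(c,p):
    q=c["intrinsics"]@rot(c).T@(np.array(p)-c["eye"]); return q[:2]/q[2]
E
python3 - <<'E'
from h import *
crop(load("scene0"),270,160,400,260,6,"pics/sc.png")
crop(load("top0"),190,140,320,230,6,"pics/tc.png")
c=load("top0")
for u,v in [(212,213),(286,220),(292,163),(218,156)]: print(at(c,u,v,.012))
E
```

```text
[0.48480298 0.21839615 0.012     ]
[ 0.4602608  -0.02557998  0.012     ]
[ 0.6485203  -0.04662842  0.012     ]
[0.67371289 0.19861249 0.012     ]
```

View pics/sc.png

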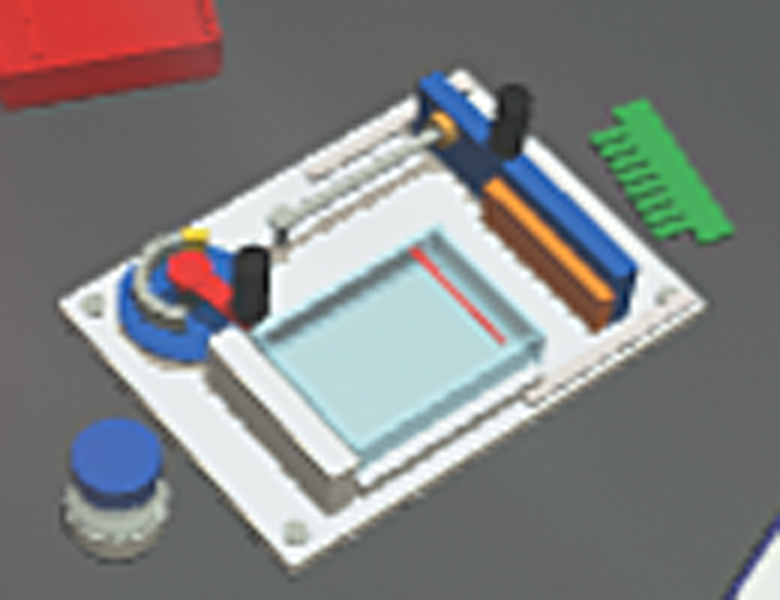

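View pics/tc.png

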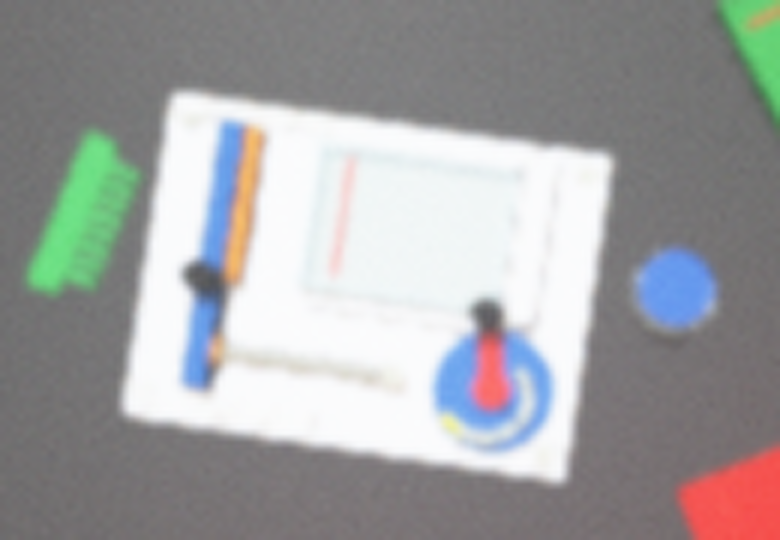

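```bash
python3 - <<'E'
from h import *
from scipy.optimize import least_squares
T=load("top0");S=load("scene0")
tp=lambda x,y:(190+(x+.5)/6-.5,140+(y+.5)/6-.5); sp=lambda x,y:(270+(x+.5)/6-.5,160+(y+.5)/6-.5)
K=[(-.088,.14),(-.088,-.105),(.092,-.105),(.092,.14)]
t=[tp(*p) for p in [(122,416),(567,484),(614,155),(172,92)]]
s=[sp(*p) for p in [(463,70),(60,302),(293,567),(705,303)]]
def W(p,q,z):
    c,sn=np.cos(p[2]),np.sin(p[2]); return np.array([p[0]+c*q[0]-sn*q[1],p[1]+sn*q[0]+c*q[1],z])
def f(p,w=(1,1)):
    r=[]
    for k,a,b in zip(K,t,s): r+=[w[0]*(proj(T,W(p,k,.012))-a),w[1]*(proj(S,W(p,k,.012))-b)]
    return np.concatenate(r)
for w in [(1,1),(1,0),(0,1)]:
    o=least_squares(f,[.57,.08,0],args=(w,)); print(w,o.x,np.degrees(o.x[2]),np.abs(o.fun).max())
    if w==(1,1): P=o.x
np.save("stand.npy",P)
def inv(w): 
    c,sn=np.cos(P[2]),np.sin(P[2]); d=w[:2]-P[:2]; return np.array([c*d[0]+sn*d[1],-sn*d[0]+c*d[1]])*1e3
for n,C,px,z in [("gateh",T,tp(203,278),.074),("gateh",S,sp(511,120),.074),("crank",T,tp(487,315),.0695),("crank",S,sp(250,285),.0695),("boltT",T,tp(395,383),.042),("boltS",S,sp(283,215),.044),("camdiscT",T,tp(493,390),.04),("camS",S,sp(187,270),.052),("camTpivot",T,tp(491,388),.052)]:
    w=at(C,*px,z); print(n,w.round(4),inv(w).round(1))
E
```

```text
(1, 1) [ 0.56320142  0.07218729 -0.15404928] -8.826373717209218 0.7516964553959156
(1, 0) [ 0.56425127  0.07237825 -0.15249373] -8.737247082447018 0.559169934645837
(0, 1) [ 0.56234456  0.07219878 -0.15525172] -8.895268587997277 0.37996550321383893
gateh [0.5691 0.1711 0.074 ] [-9.4 98.6]
gateh [0.5661 0.1727 0.074 ] [-12.6  99.7]
crank [0.5488 0.0219 0.0695] [ -6.5 -51.9]
crank [0.5446 0.0207 0.0695] [-10.5 -53.7]
boltT [0.5144 0.0726 0.042 ] [-48.3  -7. ]
boltS [0.5144 0.0751 0.044 ] [-48.7  -4.6]
camdiscT [0.5103 0.02   0.04  ] [-44.2 -59.7]
camS [0.5096 0.0163 0.052 ] [-44.4 -63.4]
camTpivot [0.511  0.0206 0.052 ] [-43.7 -59. ]
```

```bash
cat >> h.py <<'E'
def rel(target,jaw,pos=None,rotm=None):
    """target xyz, jaw = unit xy dir for tool z (sign chosen nearest); returns linear cm, twist rad in tool axes"""
    from cell import manip
    s=manip.read_state(); A=R.from_euler("xyz",s["ee_rot"],degrees=True).as_matrix() if rotm is None else rotm
    p=s["tcp_pos"] if pos is None else np.array(pos)
    z=np.array([jaw[0],jaw[1],0.]); z/=np.linalg.norm(z)
    best=None
    for sg in (1,-1):
        x=np.array([0,0,-1.]); B=np.stack([x,np.cross(sg*z,x),sg*z],1)
        tw=R.from_matrix(A.T@B).as_rotvec()
        if best is None or np.linalg.norm(tw)<np.linalg.norm(best): best=tw
    return (A.T@(np.array(target)-p)*100).round(2), best.round(4)
def stand(q,z):
    P=np.load("stand.npy"); c,s=np.cos(P[2]),np.sin(P[2]); return np.array([P[0]+c*q[0]-s*q[1],P[1]+s*q[0]+c*q[1],z])
def ins(w):
    P=np.load("stand.npy"); c,s=np.cos(P[2]),np.sin(P[2]); d=np.array(w)[:2]-P[:2]; return np.array([c*d[0]+s*d[1],-s*d[0]+c*d[1]])*1e3
JY=(0.1534,0.9882); JX=(0.9882,-0.1534)
E
python3 - <<'E'
from h import *
from cell import manip
A=R.from_euler("xyz",manip.read_state()["ee_rot"],degrees=True).as_matrix(); print(A.round(3))
print(rel([.567,.172,.2],JY)); print(rel([.567,.172,.2],JX))
E
```

```text
[[-0.    -0.963  0.27 ]
 [-0.001  0.27   0.963]
 [-1.    -0.    -0.001]]
(array([  3.1 , -49.93, -33.06]), array([-0.1198, -0.0015, -0.    ]))
(array([  3.1 , -49.93, -33.06]), array([ 1.451e+00, -1.200e-03,  1.100e-03]))
```

Request:
{"api": "move_arm", "payload": {"linear": [[1.0,-25,-16.5],[1.0,-25,-16.5],[1.0,-25,-16.5],[1.0,-25,-16.5],[1.0,-25,-16.5],[1.0,-25,-16.5],[3.1,-49.9,-33.1],[3.1,-49.9,-33.1],[3.1,-49.9,-33.1],[3.1,-49.9,-33.1],[3.1,-49.9,-33.1],[3.1,-49.9,-33.1]], "twist": [[-0.06,0,0],[-0.06,0,0],[-0.06,0,0],[-0.06,0,0],[-0.06,0,0],[-0.06,0,0],[-0.12,0,0],[-0.12,0,0],[-0.12,0,0],[-0.12,0,0],[-0.12,0,0],[-0.12,0,0]], "grip": -1}}

```text
t: 1.35
tcp_pos: [0.5676, 0.1706, 0.2002]
ee_rot: [-9.2, 90.0, 72.0]
force: [1.7, 0.7, -0.6]
gripper_width: 0.0855
```

```bash
python3 - <<'E'
from h import *
from cell import manip
snap("wrist","1"); print(manip.read_state())
E
```

```text
{'t': 1.4, 'qpos': array([-35.04783597,  12.72562521,  19.31296074,  94.67047233,
        -3.90973674,  73.22111098,  65.4947321 ]), 'joint_velocities': array([ -1.24804181,  -2.68593773,   0.26356819,   3.1027577 ,
         2.85018247,   2.44028761, -10.11483326]), 'joint_efforts': array([-16.92297041, -41.98181748, -14.09314781, -28.85131359,
        -3.47799361,   1.24172777,   0.19157583]), 'tcp_pos': array([0.57278977, 0.16007542, 0.19960326]), 'ee_rot': array([-139.66454409,   89.55041449,  -59.116854  ]), 'force': array([ 4.04998094, -7.59244541,  0.4613739 ]), 'torque': array([-0.43120205, -0.21109998, -0.00274664]), 'gripper_width': 0.08526561100675777}
```

View pics/wrist1.png

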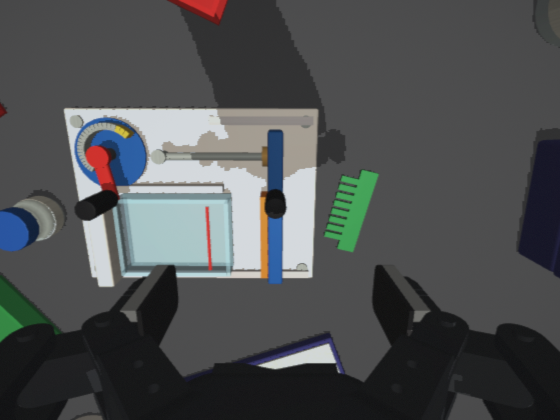

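The wrist view shows the gate handle at (275,204), the crank handle at (97,205), the bolt head at (158,157) and the clear tray at (175,235). The arm was still settling, so I'll hold and capture again.

Request:
{"api": "move_arm", "payload": {"linear": [[0,0,0],[0,0,0],[0,0,0]], "twist": [[0,0,0],[0,0,0],[0,0,0]]}}

```text
t: 1.7
tcp_pos: [0.5658, 0.174, 0.2001]
ee_rot: [52.5, 89.9, 133.8]
force: [-0.7, 0.4, 0.1]
gripper_width: 0.0852
```

```bash
python3 - <<'E'
from h import *
from cell import manip
c=snap("wrist","2"); s=manip.read_state(); print(s["tcp_pos"],s["ee_rot"],s["force"],s["joint_velocities"].round(2))
crop(c,60,90,340,300,2.8,"pics/w2c.png")
E
```

```text
[0.56580076 0.17412246 0.20031382] [ 35.22401755  89.95043151 116.58470758] [-0.71191834  0.05993419 -0.21860545] [-0.18 -0.16  0.18 -0.14  0.22 -0.07  0.12]
```

View pics/w2c.png

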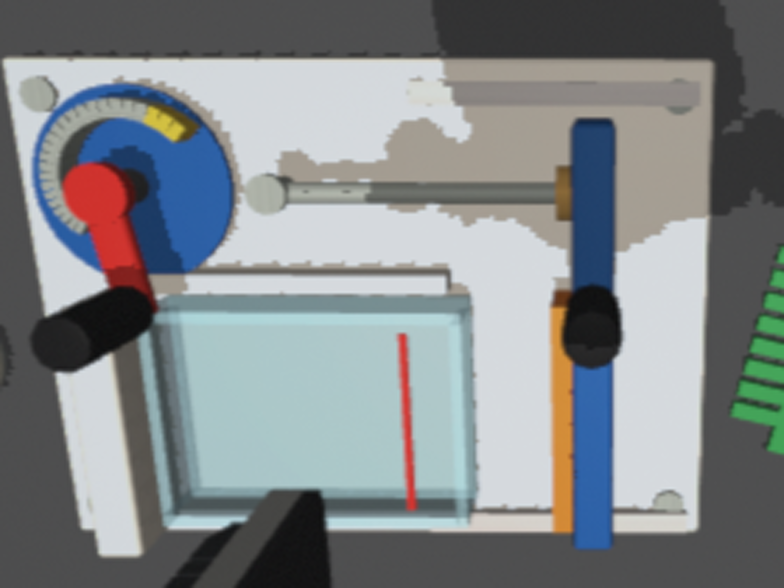

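```bash
python3 - <<'E'
from h import *
from scipy.optimize import least_squares
C=load("wrist2"); px=lambda x,y:(60+(x+.5)/2.8-.5,90+(y+.5)/2.8-.5)
K=[(-.088,-.105),(-.088,.14),(.092,.14),(.092,-.105)]
for k,p in zip(K,[(5,58),(712,60),(697,528),(80,530)]):
    w=at(C,*px(*p),.012); print(k,w.round(4),ins(w).round(1),stand(k,.012).round(4))
for n,p,z in [("gate handle top",(591,338),.092),("gate base",(591,312),.056),("crank top",(68,343),.09),("crank mid",(95,328),.0695),("bolt",(268,193),.044),("hub",(103,192),.056),("disc",(134,184),.036)]:
    w=at(C,*px(*p),z); print(n,w.round(4),ins(w).round(1))
E
```

```text
(-0.088, -0.105) [ 0.4602 -0.0151  0.012 ] [ -88.4 -102.1] [ 0.4601 -0.0181  0.012 ]
(-0.088, 0.14) [0.4971 0.2236 0.012 ] [-88.5 139.5] [0.4977 0.224  0.012 ]
(0.092, 0.14) [0.6721 0.1969 0.012 ] [ 88.4 139.9] [0.6756 0.1964 0.012 ]
(0.092, -0.105) [ 0.6362 -0.0441  0.012 ] [  90.  -103.7] [ 0.638  -0.0457  0.012 ]
gate handle top [0.5661 0.1719 0.092 ] [-12.5  99. ]
gate base [0.5677 0.1712 0.056 ] [-10.8  98.6]
crank top [0.5457 0.0247 0.09  ] [-10.  -49.6]
crank mid [0.5464 0.0212 0.0695] [ -8.8 -52.9]
bolt [0.5162 0.0742 0.044 ] [-46.8  -5.2]
hub [0.5074 0.0286 0.056 ] [-48.5 -51.7]
disc [0.5072 0.0284 0.036 ] [-48.6 -51.8]
```

```bash
python3 - <<'E'
from h import *
t=stand((-.0115,.099),.058); print(t, rel(t,JY))
E
```

```text
[0.56702823 0.17177949 0.058     ] (array([14.23, -0.16, -0.22]), array([ 0.0032,  0.0007, -0.0005]))
```

Request:
{"api": "move_arm", "payload": {"linear": [[4,-0.1,-0.2],[8,-0.1,-0.2],[11,-0.1,-0.2],[13,-0.1,-0.2],[14.2,-0.1,-0.2],[14.2,-0.1,-0.2],[14.2,-0.1,-0.2]], "twist": [[0,0,0],[0,0,0],[0,0,0],[0,0,0],[0,0,0],[0,0,0],[0,0,0]]}}

```text
t: 2.45
tcp_pos: [0.5679, 0.1709, 0.0593]
ee_rot: [-53.6, 89.9, 27.6]
force: [-0.2, -0.3, -0.2]
gripper_width: 0.0855
```

Request:
{"api": "move_arm", "payload": {"linear": [[0,0,0],[0,0,0],[0,0,0],[0,0,0],[0,0,0],[0,0,0],[0,0,0],[0,0,0]], "twist": [[0,0,0],[0,0,0],[0,0,0],[0,0,0],[0,0,0],[0,0,0],[0,0,0],[0,0,0]], "grip": 1, "newtons": 50}}

```text
t: 3.25
tcp_pos: [0.5676, 0.1703, 0.0588]
ee_rot: [-37.7, 90.0, 43.5]
force: [-1.5, 0.1, 5.2]
gripper_width: 0.0166
```

```bash
python3 - <<'E'
from h import *
from cell import manip
c=snap("wrist","3"); s=manip.read_state(); print(s["tcp_pos"],ins(s["tcp_pos"]),s["force"],s["gripper_width"])
A=R.from_euler("xyz",s["ee_rot"],degrees=True).as_matrix(); print(A.round(3))
E
```

```text
[0.56757327 0.1703196  0.05878206] [-10.73741215  97.64103113] [-1.28504867  0.79867019  5.20748048] 0.01658199005471632
[[ 0.    -0.988  0.153]
 [ 0.     0.153  0.988]
 [-1.    -0.     0.001]]
```

View pics/wrist3.png

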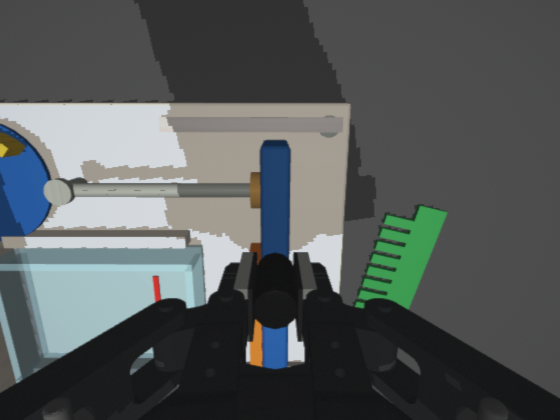

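Gripped (16.6 mm wide, on an 18 mm handle). Now I'll slide it 27 mm and look again.

Request:
{"api": "move_arm", "payload": {"linear": [[0,0,-0.4],[0,0,-0.9],[0,0,-1.4],[0,0,-1.9],[0,0,-2.3],[0,0,-2.6],[0,0,-2.7],[0,0,-2.7],[0,0,-2.7]], "twist": [[0,0,0],[0,0,0],[0,0,0],[0,0,0],[0,0,0],[0,0,0],[0,0,0],[0,0,0],[0,0,0]]}}

```text
t: 4.2
tcp_pos: [0.5633, 0.143, 0.0588]
ee_rot: [-37.5, 90.0, 43.7]
force: [-1.4, 0.5, 6.1]
gripper_width: 0.0165
```

```bash
python3 - <<'E'
from h import *
from cell import manip
s=manip.read_state(); print(s["tcp_pos"],ins(s["tcp_pos"]),s["force"],s["gripper_width"])
c=snap("wrist","4"); 
crop(c,0,90,300,290,2.6,"pics/w4c.png")
c=snap("scene","4"); crop(c,270,160,400,260,6,"pics/s4c.png")
c=snap("top","4"); crop(c,190,140,320,230,6,"pics/t4c.png")
E
```

```text
[0.56333151 0.14299554 0.05877894] [-10.73631362  69.98968393] [-1.38772337  0.45404982  6.13388501] 0.016491332203818626
```

View pics/w4c.png

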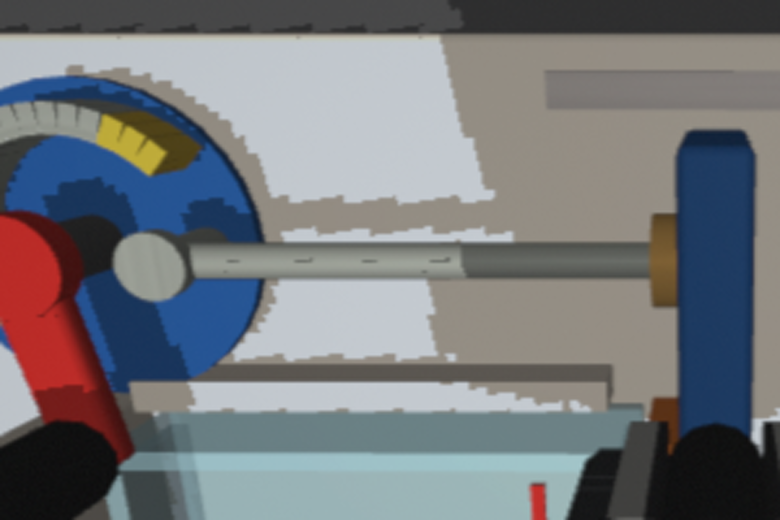

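View pics/s4c.png

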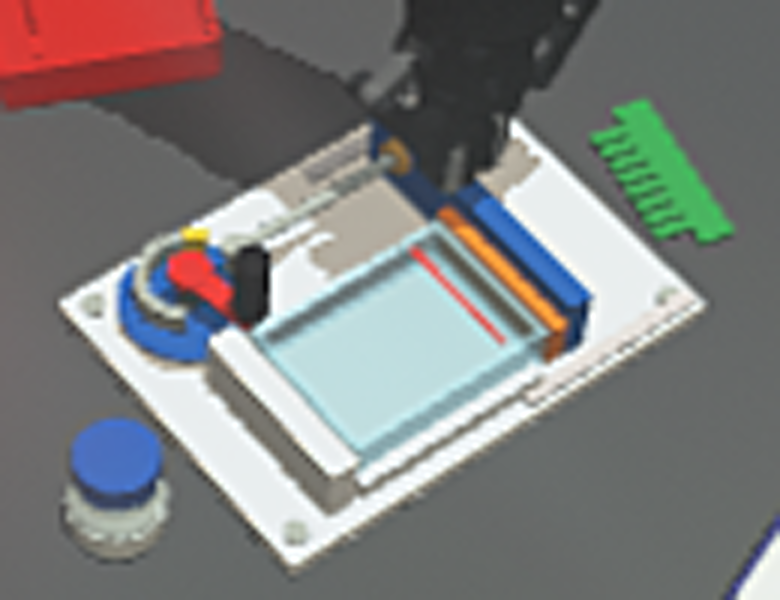

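View pics/t4c.png

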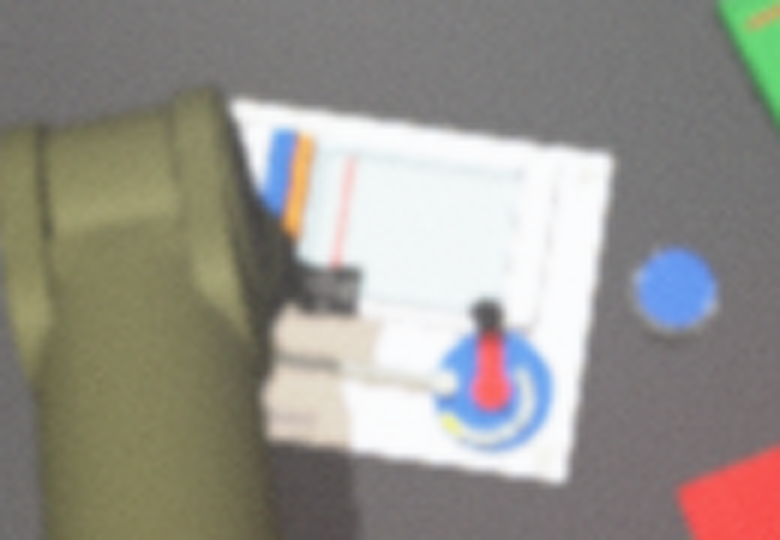

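Request:
{"api": "move_arm", "payload": {"linear": [[0,0,-0.15],[0,0,-0.3],[0,0,-0.4],[0,0,-0.45],[0,0,-0.45],[0,0,-0.45]], "twist": [[0,0,0],[0,0,0],[0,0,0],[0,0,0],[0,0,0],[0,0,0]]}}

```text
t: 4.95
tcp_pos: [0.5628, 0.1398, 0.0588]
ee_rot: [-24.9, 89.9, 56.3]
force: [-0.2, 3.0, 6.2]
gripper_width: 0.0164
```

```bash
python3 - <<'E'
from h import *
from cell import manip
s=manip.read_state(); print(s["tcp_pos"],ins(s["tcp_pos"]),s["force"],s["gripper_width"])
c=snap("wrist","5"); 
crop(c,0,90,300,290,2.6,"pics/w5c.png")
c=snap("top","5"); crop(c,230,170,300,225,11,"pics/t5c.png")
E
```

```text
[0.56283607 0.13977793 0.05878147] [-10.73217354  66.73416484] [-0.22722522  3.0061747   6.17642114] 0.016390351310099763
```

View pics/w5c.png

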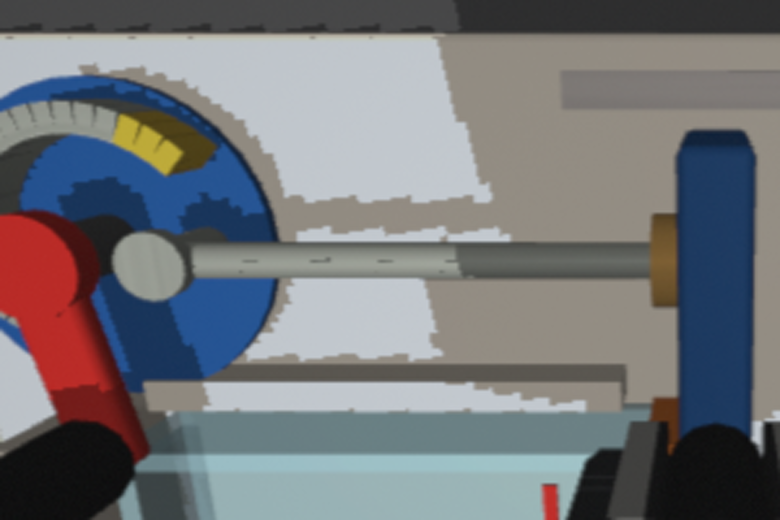

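View pics/t5c.png

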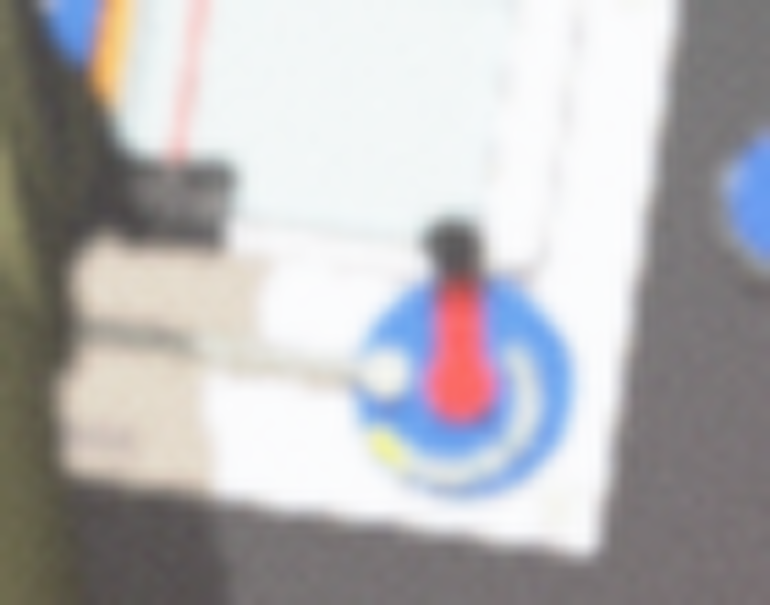

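Request:
{"api": "move_arm", "payload": {"linear": [[0,0,-0.1],[0,0,-0.2],[0,0,-0.25],[0,0,-0.25],[0,0,-0.25]], "twist": [[0,0,0],[0,0,0],[0,0,0],[0,0,0],[0,0,0]]}}

```text
t: 5.55
tcp_pos: [0.5625, 0.1374, 0.0588]
ee_rot: [-22.4, 89.9, 58.8]
force: [-0.1, 3.5, 5.2]
gripper_width: 0.0167
```

```bash
python3 - <<'E'
from h import *
from cell import manip
s=manip.read_state(); print(s["tcp_pos"],ins(s["tcp_pos"]),s["force"],s["gripper_width"])
c=snap("top","6"); crop(c,230,170,300,225,11,"pics/t6c.png")
E
```

```text
[0.56245372 0.13740128 0.05878666] [-10.7453241   64.32698952] [-0.14003616  3.52912923  5.1929553 ] 0.016727432643799833
```

View pics/t6c.png

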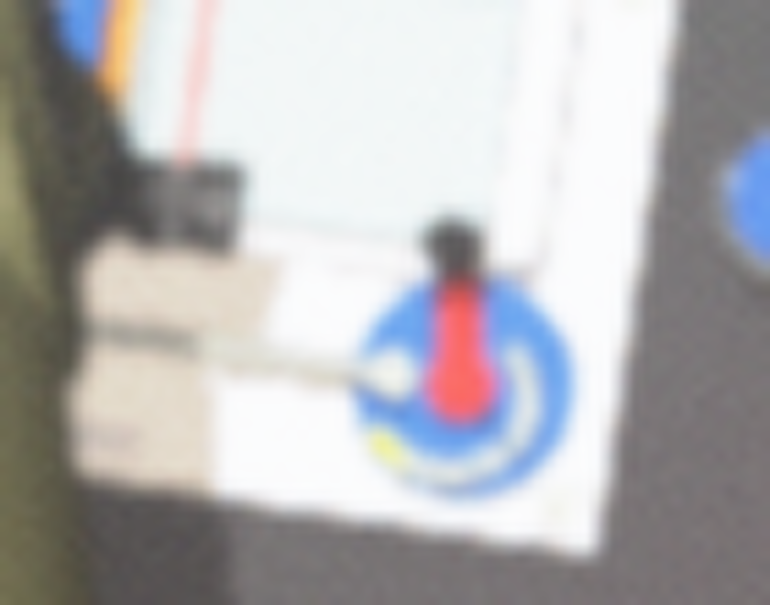

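Head to axis is about 19.5 mm (19.6 from the image, 19.3 from the TCP). I'll release and rise.

Request:
{"api": "move_arm", "payload": {"linear": [[0,0,0],[0,0,0],[0,0,0],[0,0,0],[0,0,0],[-3,0,0],[-6,0,0],[-9,0,0],[-9,0,0],[-9,0,0]], "twist": [[0,0,0],[0,0,0],[0,0,0],[0,0,0],[0,0,0],[0,0,0],[0,0,0],[0,0,0],[0,0,0],[0,0,0]], "grip": -1}}

```text
t: 6.6
tcp_pos: [0.5626, 0.1366, 0.149]
ee_rot: [-56.6, 89.9, 24.6]
force: [0.0, -0.1, -0.4]
gripper_width: 0.0856
```

```bash
python3 - <<'E'
from h import *
t=stand((-.010,-.0525),.15); print(t, rel(t,JY)); print(at(load("top0"),302,188,.055), ins(at(load("top0"),302,188,.055)))
from cell import manip
print(manip.read_state()["tcp_pos"],manip.read_state()["qpos"])
E
```

```text
[0.5452642  0.02184341 0.15      ] (array([ -0.11,  -0.05, -11.6 ]), array([0.0002, 0.0009, 0.0013]))
[ 0.56218637 -0.07748574  0.055     ] [  21.96290996 -148.05632806]
[0.56256199 0.13655159 0.14895112] [-33.20962729  13.03513333  19.42425428 100.34869723  -4.6808016
  67.31408668  68.74127219]
```

Request:
{"api": "move_arm", "payload": {"linear": [[0,0,-4],[0,0,-8],[0,0,-10.5],[0,0,-11.6],[0,0,-11.6],[0,0,-11.6],[0,0,-11.6]], "twist": [[0,0,0],[0,0,0],[0,0,0],[0,0,0],[0,0,0],[0,0,0],[0,0,0]]}}

```text
t: 7.3
tcp_pos: [0.5445, 0.0241, 0.1479]
ee_rot: [48.8, 90.0, 130.1]
force: [0.4, 0.4, 0.3]
gripper_width: 0.0852
```

```bash
python3 - <<'E'
from h import *
from cell import manip
c=snap("wrist","7"); s=manip.read_state(); print(s["tcp_pos"],ins(s["tcp_pos"]),s["force"])
crop(c,140,50,440,275,2.6,"pics/w7c.png")
E
```

```text
[0.54450809 0.02388766 0.1480406 ] [-11.06082946 -50.5959761 ] [-1.03096227  0.45996237  0.21020059]
```

View pics/w7c.png

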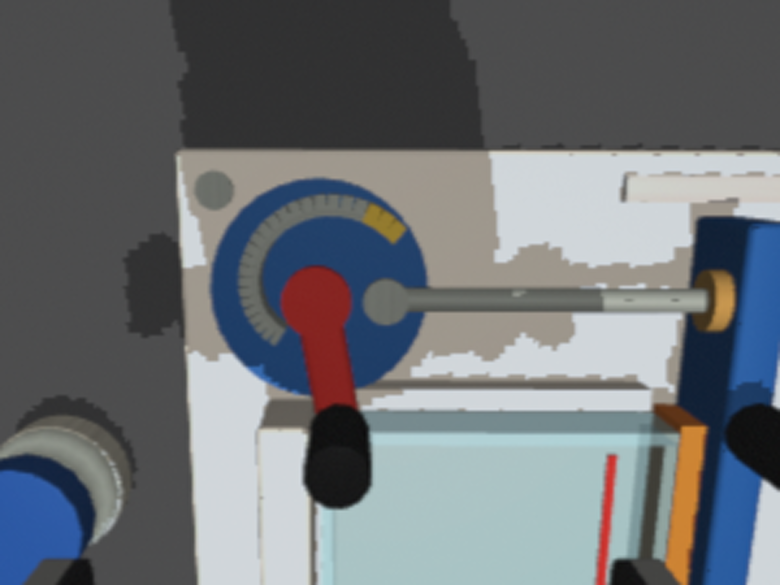

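The wrist crop shows the bolt head at (386,301) inside the mouth, the hub at (316,302) and the crank handle top at (336,475).

```bash
python3 - <<'E'
from h import *
from cell import manip
C=load("wrist7"); px=lambda x,y:(140+(x+.5)/2.6-.5,50+(y+.5)/2.6-.5)
for n,p,z in [("corner",(178,152),.012),("hub",(316,302),.052),("hub",(316,302),.056),("bolt",(386,301),.0435),("bolt",(386,301),.047),("disc",(319,287),.024),("cranktop",(336,475),.09),("gatehandletop",(800,445),.092)]:
    w=at(C,*px(*p),z); print(n,z,w.round(4),ins(w).round(1))
t=at(C,*px(336,475),.09); t[2]=.06; print(rel(t,JY))
E
```

```text
corner 0.012 [ 0.4606 -0.0163  0.012 ] [ -87.9 -103.2]
hub 0.052 [0.5072 0.0209 0.052 ] [-47.4 -59.2]
hub 0.056 [0.5067 0.0212 0.056 ] [-48.  -59.1]
bolt 0.0435 [0.5112 0.0403 0.0435] [-46.5 -39.5]
bolt 0.047 [0.5106 0.0403 0.047 ] [-47.  -39.6]
disc 0.024 [0.5067 0.0208 0.024 ] [-47.9 -59.4]
cranktop 0.09 [0.545  0.0213 0.09  ] [-10.2 -53.1]
gatehandletop 0.092 [0.5535 0.1337 0.092 ] [-19.   59.3]
(array([ 8.8 , -0.09, -0.26]), array([ 0.0031,  0.0003, -0.0004]))
```

Head to axis is 19.7 mm, and crank radius is 38.3 mm as specified, with the cam angle about -0.16. Now I'll grip the crank.

Request:
{"api": "move_arm", "payload": {"linear": [[3,-0.1,-0.25],[6,-0.1,-0.25],[8,-0.1,-0.25],[8.8,-0.1,-0.25],[8.8,-0.1,-0.25],[8.8,-0.1,-0.25]], "twist": [[0,0,0],[0,0,0],[0,0,0],[0,0,0],[0,0,0],[0,0,0]]}}

```text
t: 7.95
tcp_pos: [0.5459, 0.0197, 0.0612]
ee_rot: [-70.9, 89.9, 10.4]
force: [-1.1, -0.4, 1.0]
gripper_width: 0.0853
```

Request:
{"api": "move_arm", "payload": {"linear": [[0,0,0],[0,0,0],[0,0,0],[0,0,0],[0,0,0],[0,0,0],[0,0,0],[0,0,0]], "twist": [[0,0,0],[0,0,0],[0,0,0],[0,0,0],[0,0,0],[0,0,0],[0,0,0],[0,0,0]], "grip": 1, "newtons": 60}}

```text
t: 8.75
tcp_pos: [0.5454, 0.0195, 0.0608]
ee_rot: [-47.6, 89.9, 33.6]
force: [-0.4, 1.3, 6.0]
gripper_width: 0.0164
```

```bash
python3 - <<'E'
from h import *
from cell import manip
s=manip.read_state(); print(s["tcp_pos"],ins(s["tcp_pos"]),s["force"],s["torque"],s["gripper_width"])
A=R.from_euler("xyz",s["ee_rot"],degrees=True).as_matrix(); print(A.round(3))
c=snap("wrist","8")
E
```

```text
[0.54537129 0.01951698 0.06081065] [ -9.53721571 -54.78244869] [-0.4320266   1.27050832  6.04065861] [ 0.23171975  0.23951454 -0.00824187] 0.01640243784430515
[[ 0.001 -0.988  0.153]
 [ 0.001  0.153  0.988]
 [-1.    -0.001  0.001]]
```

View pics/wrist8.png

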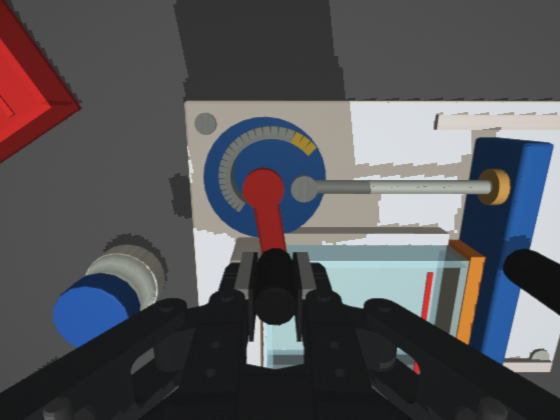

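```bash
cat >> h.py <<'E'
def arc(a0,al,r=3.8):
    return [[0,round(-r*(np.cos(a)-np.cos(a0)),2),round(-r*(np.sin(a)-np.sin(a0)),2)] for a in al]
C0=np.array([-47.2,-59.3])
def crank():
    from cell import manip
    s=manip.read_state(); q=ins(s["tcp_pos"])-C0; a=np.arctan2(-q[1],q[0]); P=np.load("stand.npy"); c,sn=np.cos(P[2]),np.sin(P[2]); f=s["force"]; fs=np.array([c*f[0]+sn*f[1],-sn*f[0]+c*f[1]])
    t=np.array([-np.sin(a),-np.cos(a)]); rr=q/np.linalg.norm(q)
    print("t",round(s["t"],2),"a",a.round(3),"r",np.linalg.norm(q).round(2),"push",(-fs@t).round(2),"radial",(fs@rr).round(2),"F",f.round(1),"w",s["gripper_width"].round(4),"z",s["tcp_pos"][2].round(4))
E
python3 - <<'E'
from h import *
crank()
print(arc(-.12,[0.,.1,.2,.3,.4,.5,.6,.7,.8,.9,.95,.95]))
E
```

```text
Traceback (most recent call last):
  File "h.py", line 38, in crank
    print("t",round(s["t"],2),"a",a.round(3),"r",np.linalg.norm(q).round(2),"push",(-fs@t).round(2),"radial",(fs@rr).round(2),"F",f.round(1),"w",s["gripper_width"].round(4),"z",s["tcp_pos"][2].round(4))
                                                                                                                                                 ^^^^^^^^^^^^^^^^^^^^^^^^
AttributeError: 'float' object has no attribute 'round'
```

```bash
sed -i 's/s\["gripper_width"\].round(4)/round(float(s["gripper_width"]),4)/' h.py
python3 - <<'E'
from h import *
crank()
print(arc(-.12,[0.,.1,.2,.3,.4,.5,.6,.7,.8,.9,.95,.95]))
E
```

```text
t 8.8 a -0.12 r 37.94 push 1.91 radial -0.86 F [-0.8  1.9  5.4] w 0.016 z 0.0608
[[0, np.float64(-0.03), np.float64(-0.45)], [0, np.float64(-0.01), np.float64(-0.83)], [0, np.float64(0.05), np.float64(-1.21)], [0, np.float64(0.14), np.float64(-1.58)], [0, np.float64(0.27), np.float64(-1.93)], [0, np.float64(0.44), np.float64(-2.28)], [0, np.float64(0.64), np.float64(-2.6)], [0, np.float64(0.87), np.float64(-2.9)], [0, np.float64(1.13), np.float64(-3.18)], [0, np.float64(1.41), np.float64(-3.43)], [0, np.float64(1.56), np.float64(-3.55)], [0, np.float64(1.56), np.float64(-3.55)]]
```

Request:
{"api": "move_arm", "payload": {"linear": [[0,-0.03,-0.45],[0,-0.01,-0.83],[0,0.05,-1.21],[0,0.14,-1.58],[0,0.27,-1.93],[0,0.44,-2.28],[0,0.64,-2.6],[0,0.87,-2.9],[0,1.13,-3.18],[0,1.41,-3.43],[0,1.56,-3.55],[0,1.56,-3.55]], "twist": [[0,0,0],[0,0,0],[0,0,0],[0,0,0],[0,0,0],[0,0,0],[0,0,0],[0,0,0],[0,0,0],[0,0,0],[0,0,0],[0,0,0]]}}

```text
t: 10.0
tcp_pos: [0.5241, -0.0146, 0.0608]
ee_rot: [-140.8, 90.0, -59.6]
force: [-0.2, 0.9, 7.5]
gripper_width: 0.0157
```

```bash
python3 - <<'E'
from h import *
crank()
c=snap("wrist","9"); crank()
crop(c,120,50,420,275,2.6,"pics/w9c.png")
E
```

```text
t 10.0 a 0.978 r 39.17 push 0.22 radial -0.91 F [-0.2  0.9  7.5] w 0.0157 z 0.0608
t 10.05 a 0.979 r 39.19 push -0.77 radial -1.34 F [-1.3  0.9  8. ] w 0.0163 z 0.0607
```

View pics/w9c.png

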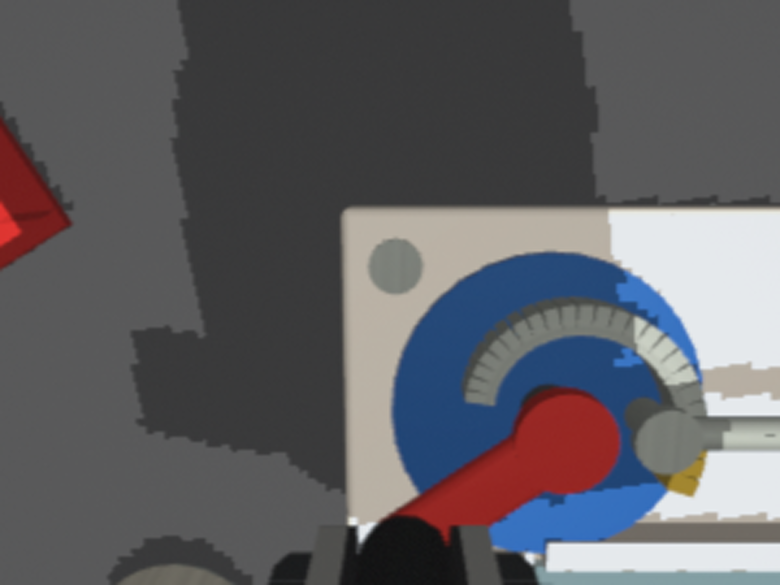

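The hook has passed outside the pin and caught it. I'll go on in smaller calls and check the push each time.

```bash
python3 - <<'E'
from h import *
f=lambda a,b:print([[float(x) for x in r] for r in arc(a,b)])
f(.95,[1.02,1.1,1.18,1.26,1.3,1.3]); f(1.3,[1.36,1.42,1.48,1.54,1.6,1.6])
f(1.6,[1.66,1.72,1.78,1.84,1.9,1.9]);f(1.9,[1.95,2.0,2.05,2.1,2.1])
f(2.1,[2.15,2.2,2.25,2.3,2.3]);f(2.3,[2.35,2.4,2.45,2.5,2.5]);f(2.5,[2.55,2.6,2.65,2.7,2.7]);f(2.7,[2.75,2.8,2.85,2.9,2.9]);f(2.9,[2.95,3,3.05,3.1,3.1])
E
```

```text
[[0.0, 0.22, -0.15], [0.0, 0.49, -0.3], [0.0, 0.76, -0.42], [0.0, 1.05, -0.53], [0.0, 1.19, -0.57], [0.0, 1.19, -0.57]]
[[0.0, 0.22, -0.05], [0.0, 0.45, -0.1], [0.0, 0.67, -0.12], [0.0, 0.9, -0.14], [0.0, 1.13, -0.14], [0.0, 1.13, -0.14]]
[[0.0, 0.23, 0.01], [0.0, 0.45, 0.04], [0.0, 0.68, 0.08], [0.0, 0.9, 0.14], [0.0, 1.12, 0.2], [0.0, 1.12, 0.2]]
[[0.0, 0.18, 0.07], [0.0, 0.35, 0.14], [0.0, 0.52, 0.22], [0.0, 0.69, 0.32], [0.0, 0.69, 0.32]]
[[0.0, 0.16, 0.1], [0.0, 0.32, 0.21], [0.0, 0.47, 0.32], [0.0, 0.61, 0.45], [0.0, 0.61, 0.45]]
[[0.0, 0.14, 0.13], [0.0, 0.27, 0.27], [0.0, 0.4, 0.41], [0.0, 0.51, 0.56], [0.0, 0.51, 0.56]]
[[0.0, 0.11, 0.15], [0.0, 0.21, 0.32], [0.0, 0.31, 0.48], [0.0, 0.39, 0.65], [0.0, 0.39, 0.65]]
[[0.0, 0.08, 0.17], [0.0, 0.14, 0.35], [0.0, 0.2, 0.53], [0.0, 0.25, 0.71], [0.0, 0.25, 0.71]]
[[0.0, 0.04, 0.19], [0.0, 0.07, 0.37], [0.0, 0.09, 0.56], [0.0, 0.11, 0.75], [0.0, 0.11, 0.75]]
```

Request:
{"api": "move_arm", "payload": {"linear": [[0,0.22,-0.15],[0,0.49,-0.3],[0,0.76,-0.42],[0,1.05,-0.53],[0,1.19,-0.57],[0,1.19,-0.57]], "twist": [[0,0,0],[0,0,0],[0,0,0],[0,0,0],[0,0,0],[0,0,0]]}}

```text
t: 10.65
tcp_pos: [0.5123, -0.0181, 0.0608]
ee_rot: [-101.0, 89.9, -19.8]
force: [2.9, -0.3, 5.8]
gripper_width: 0.0164
```

```bash
python3 -c "
from h import *
crank()"
```

```text
t 10.65 a 1.294 r 39.24 push 2.86 radial 0.7 F [ 2.9 -0.3  5.8] w 0.0164 z 0.0608
```

Request:
{"api": "move_arm", "payload": {"linear": [[0,0.22,-0.05],[0,0.45,-0.1],[0,0.67,-0.12],[0,0.9,-0.14],[0,1.13,-0.14],[0,1.13,-0.14]], "twist": [[0,0,0],[0,0,0],[0,0,0],[0,0,0],[0,0,0],[0,0,0]]}}

```text
t: 11.25
tcp_pos: [0.5003, -0.0178, 0.0608]
ee_rot: [-133.6, 89.9, -52.5]
force: [2.4, -0.9, 7.2]
gripper_width: 0.0163
```

```bash
python3 -c "
from h import *
crank()"
```

```text
t 11.25 a 1.601 r 39.33 push 2.54 radial 0.45 F [ 2.4 -0.9  7.2] w 0.0163 z 0.0608
```

Request:
{"api": "move_arm", "payload": {"linear": [[0,0.23,0.01],[0,0.45,0.04],[0,0.68,0.08],[0,0.9,0.14],[0,1.12,0.2],[0,1.12,0.2]], "twist": [[0,0,0],[0,0,0],[0,0,0],[0,0,0],[0,0,0],[0,0,0]]}}

```text
t: 11.85
tcp_pos: [0.4895, -0.0141, 0.0608]
ee_rot: [-140.2, 89.9, -59.1]
force: [2.3, -1.4, 7.6]
gripper_width: 0.0164
```

```bash
python3 -c "
from h import *
crank()"
```

```text
t 11.85 a 1.892 r 39.32 push 2.7 radial 0.16 F [ 2.3 -1.4  7.6] w 0.0164 z 0.0608
```

Request:
{"api": "move_arm", "payload": {"linear": [[0,0.18,0.07],[0,0.35,0.14],[0,0.52,0.22],[0,0.69,0.32],[0,0.69,0.32]], "twist": [[0,0,0],[0,0,0],[0,0,0],[0,0,0],[0,0,0]]}}

```text
t: 12.35
tcp_pos: [0.484, -0.0106, 0.0608]
ee_rot: [-120.0, 89.8, -38.9]
force: [3.7, -2.8, 5.3]
gripper_width: 0.0163
```

```bash
python3 -c "
from h import *
crank()"
```

```text
t 12.35 a 2.059 r 39.24 push 4.61 radial 0.05 F [ 3.7 -2.8  5.3] w 0.0163 z 0.0608
```

Contact has started. From here I'll take smaller steps.

Request:
{"api": "move_arm", "payload": {"linear": [[0,0.16,0.1],[0,0.32,0.21],[0,0.32,0.21],[0,0.32,0.21]], "twist": [[0,0,0],[0,0,0],[0,0,0],[0,0,0]]}}

```text
t: 12.75
tcp_pos: [0.4815, -0.0085, 0.0608]
ee_rot: [-120.3, 89.8, -39.2]
force: [6.1, -3.3, 4.9]
gripper_width: 0.0163
```

```bash
python3 -c "
from h import *
crank()"
```

```text
t 12.75 a 2.142 r 39.16 push 6.75 radial -1.51 F [ 6.1 -3.3  4.9] w 0.0163 z 0.0608
```

Request:
{"api": "move_arm", "payload": {"linear": [[0,0.15,0.11],[0,0.29,0.24],[0,0.29,0.24],[0,0.29,0.24]], "twist": [[0,0,0],[0,0,0],[0,0,0],[0,0,0]]}}

```text
t: 13.15
tcp_pos: [0.4792, -0.0063, 0.0608]
ee_rot: [-123.5, 89.7, -42.3]
force: [6.2, -5.1, 3.7]
gripper_width: 0.0161
```

```bash
python3 -c "
from h import *
crank()
snap('wrist','10'); crank()"
```

```text
t 13.15 a 2.222 r 39.13 push 8.01 radial -0.91 F [ 6.2 -5.1  3.7] w 0.0161 z 0.0608
t 13.2 a 2.222 r 39.12 push 6.93 radial -1.95 F [ 6.2 -3.6  3.8] w 0.0165 z 0.0608
```

Request:
{"api": "move_arm", "payload": {"linear": [[0,0.14,0.13],[0,0.27,0.27],[0,0.4,0.41],[0,0.4,0.41],[0,0.4,0.41]], "twist": [[0,0,0],[0,0,0],[0,0,0],[0,0,0],[0,0,0]]}}

```text
t: 13.7
tcp_pos: [0.4762, -0.0025, 0.0608]
ee_rot: [-128.4, 89.7, -47.3]
force: [7.5, -7.6, 3.1]
gripper_width: 0.0161
```

```bash
python3 -c "
from h import *
for i in range(3):
    crank(); snap('wrist','10')
crank()"
```

```text
t 13.7 a 2.346 r 39.07 push 10.59 radial -1.42 F [ 7.5 -7.6  3.1] w 0.0161 z 0.0608
t 13.75 a 2.346 r 39.03 push 9.54 radial -0.94 F [ 6.5 -7.1  3.7] w 0.016 z 0.0608
t 13.8 a 2.347 r 39.04 push 9.67 radial -0.65 F [ 6.3 -7.4  3.8] w 0.0159 z 0.0608
t 13.85 a 2.346 r 39.05 push 9.49 radial -1.34 F [ 6.8 -6.8  4.1] w 0.016 z 0.0608
```

Request:
{"api": "move_arm", "payload": {"linear": [[0,0.12,0.15],[0,0.22,0.31],[0,0.33,0.46],[0,0.33,0.46],[0,0.33,0.46]], "twist": [[0,0,0],[0,0,0],[0,0,0],[0,0,0],[0,0,0]]}}

```text
t: 14.35
tcp_pos: [0.4738, 0.0012, 0.0608]
ee_rot: [-135.1, 89.6, -54.1]
force: [6.8, -10.8, 2.6]
gripper_width: 0.0165
```

```bash
python3 -c "
from h import *
for i in range(3):
    crank(); snap('wrist','10')
crank()"
```

```text
t 14.35 a 2.459 r 38.99 push 12.76 radial -0.44 F [  6.8 -10.8   2.6] w 0.0165 z 0.0608
t 14.4 a 2.459 r 38.96 push 13.12 radial -2.16 F [  8.5 -10.2   3.3] w 0.0162 z 0.0608
t 14.45 a 2.459 r 39.01 push 13.2 radial -1.44 F [  7.9 -10.7   2.5] w 0.0165 z 0.0608
t 14.5 a 2.459 r 39.02 push 12.71 radial -1.71 F [  7.9 -10.1   1.9] w 0.016 z 0.0608
```

Push is about 12.9 N, close to target. I'll take the load off the arm before opening, so it doesn't spring the handle on.

Request:
{"api": "move_arm", "payload": {"linear": [[0,-0.1,-0.13],[0,-0.2,-0.27],[0,-0.28,-0.4],[0,-0.28,-0.4],[0,-0.28,-0.4]], "twist": [[0,0,0],[0,0,0],[0,0,0],[0,0,0],[0,0,0]]}}

```text
t: 15.0
tcp_pos: [0.4746, -0.0001, 0.0607]
ee_rot: [-138.6, 89.9, -57.4]
force: [2.5, -2.1, 6.8]
gripper_width: 0.0165
```

```bash
python3 -c "
from h import *
crank(); snap('wrist','10')
crank()"
```

```text
t 15.0 a 2.421 r 38.94 push 3.11 radial -1.0 F [ 2.5 -2.1  6.8] w 0.0165 z 0.0607
t 15.05 a 2.421 r 38.95 push 4.27 radial -0.69 F [ 2.9 -3.2  6.9] w 0.0162 z 0.0608
```

Request:
{"api": "move_arm", "payload": {"linear": [[0,0,0],[0,0,0],[0,0,0],[0,0,0],[0,0,0],[0,0,0],[-2,0,0],[-5,0,0],[-8,0,0],[-10,0,0],[-10,0,0],[-10,0,0]], "twist": [[0,0,0],[0,0,0],[0,0,0],[0,0,0],[0,0,0],[0,0,0],[0,0,0],[0,0,0],[0,0,0],[0,0,0],[0,0,0],[0,0,0]], "grip": -1}}

```text
t: 16.25
tcp_pos: [0.4739, 0.0018, 0.1602]
ee_rot: [-36.1, 90.0, 45.1]
force: [-0.3, -0.0, -0.5]
gripper_width: 0.0857
```

```bash
python3 - <<'E'
from h import *
from cell import manip
print(manip.read_state()["force"],manip.read_state()["tcp_pos"])
c=snap("wrist","11"); crop(c,120,20,520,320,2,"pics/w11c.png")
c=snap("scene","11"); crop(c,270,160,400,260,6,"pics/s11c.png")
E
```

```text
[-0.25321122 -0.0074146  -0.51770235] [0.47393781 0.001814   0.16024244]
```

View pics/w11c.png

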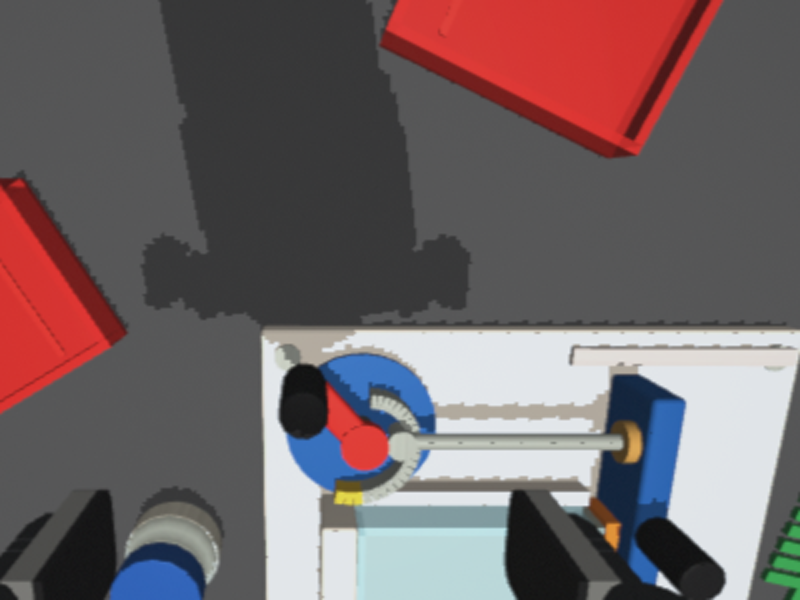

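View pics/s11c.png

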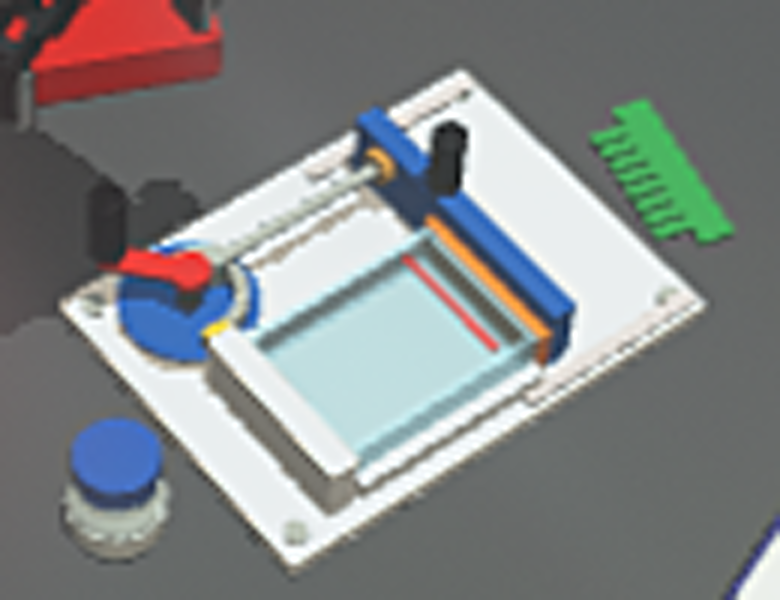

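The picture shows the pin (403,446) held by the hook and the tray flat between seal and backstop. I'll check the crank angle after release.

```bash
python3 - <<'E'
from h import *
C=load("wrist11"); px=lambda x,y:(120+x/2,20+y/2)
h=ins(at(C,*px(302,415),.09)); c=ins(at(C,*px(365,447),.052)); b=ins(at(C,*px(403,446),.0435))
print(h,c,b,np.arctan2(-(h-c)[1],(h-c)[0]),np.linalg.norm(h-c),np.linalg.norm(b-c))
E
```

```text
[-75.57116177 -84.79653874] [-48.73775654 -59.68679653] [-45.79279173 -42.98149765] 2.389365964160445 36.749568581383194 16.962895630446223
```

```bash
python3 -c "
from cell import manip
print(manip.sign_off())"
```

```text
the job is handed in; nothing more can be done
None
```

I closed the stand and handed the job in at about 16 s of the 64 s allowed. `sign_off` gives no verdict, so I don't know the official result.

- **Gate:** I slid it in until the bolt head was about 19.7 mm from the cam axis with the cam still open (about -0.16 rad).
- **Crank:** I turned it clockwise in small steps. The push was about 2.7 N up to 1.9 rad, then rose to 12.9 N at 2.46 rad, where I stopped. I took the load off the arm, opened the gripper and rose clear.
- **Last pictures:** After release the crank stood at about 2.39 rad. The tray looked flat and seated between seal and backstop. Of the bystanders, only the comb and jar were in the last views, and both were in place. The force on the tool was about 0.5 N.

**What disagreed or stayed uncertain:**
- **Crank slip-back:** The gripper slid back about 0.04 rad while I unloaded it. Some of that may be the cam itself, so the final tightness is probably about 11–12 N rather than 12.9 N.
- **Bolt distance:** The last picture put the bolt head 17.0 mm from the axis, while the hook's pitch predicts about 15 mm. I put this down to image error, and both are well under 22.5 mm.
- **Seal force:** I could not measure it directly. I judged it only from the crank push.

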